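# Seat a tile in the bonding press and hold the lever in the green

## Robot

A 6-joint arm with a two-finger parallel gripper is mounted at the origin on a cart in front of the work surface, level with it; the furniture and walls round the work are solid. World frame = base frame: x ahead of the robot, y to its left, z up, the work surface at z = 0. Lengths are in mm, angles in rad, forces in N, time in s.
With the tool pointing down it reaches from about 350 to 775 mm from the base axis. Payload 7.3 kg.
Tool frame: the origin (TCP) lies at the very end of the fingers, on their centre line; the grasp point (between the pads) lies 19 mm behind it; z points along the fingers, y is the line along which they close (so a half turn about z gives the same grasp; the last joint's range is limited). The gripper opens to 92 mm and grips with 3 to 60 N. Pads are 19 mm wide; open, the fingers measure 130 mm over their backs; the gripper's body (75 mm by 190 mm) begins 47 mm behind the grasp point.
Start: joints at [-1.305, 0.342, 1.524, -0, 1.275, -0.146], TCP at [210.16, -481.121, 226.741] pointing down, gripper open.
Joint ranges: [-2.53, 2.53], [-0.77, 2.02], [0.04, 2.7], [-1, 4.14], [0.28, 2.66], [-3.11, 3.11]. Speed limits (rad/s): [2.57, 2.57, 3.14, 3.14, 3.14, 3.14].

## Interface

Orientations are given as [roll, pitch, yaw] about the fixed x, y, z axes, in that order (R = Rz(yaw) Ry(pitch) Rx(roll)).
In Python, from plant import get_obs, vision, workorder gives the robot as it stands.
- The arm moves only by the shell command python3 -m pendant 'ROWS' [OPENING]. ROWS is a JSON object of lists of equal length, an entry for each row: "dp": the shift along the tool's x, y, z in m, a list of three; "rotation": the turn, a rotation vector about the tool's x, y, z in rad, a list of three. A call has 1 to 8 rows; each row is the pose to reach, as a shift and turn from the pose commanded when the call began, along the tool's axes at that moment; what a row does not reach only later rows make up. A row lasts 1/8 s, in which the tool goes at most 62.5 mm and 10.7 degrees, less where a joint would pass 70% of its speed; a pose out of reach is approached as far as the arm can. A call with a gripper value outside its range is refused whole. OPENING is the finger opening in m, from 0 to 0.0918, set as the call begins (- or left out, the last holds). The fingers move at their own pace and stop on an object; the grip force is fixed at half the most. Time passes only in rows, so rows that repeat a pose let the fingers close. It gives the time, the measured TCP pose, the force, the opening and the grip force at its end, in the units of the state.
- get_obs(): the state, without advancing time (a new reading comes with each control period).
- vision.capture(name): name is "scene" or "top"; returns a dict with "pixels" (384x512x3 uint8, red, green, blue), "vfov" (degrees; the focal length in pixels is half the picture's height over the tangent of half this angle, whatever the lens; pixels are square), "cx", "cy" (the principal point, pixels), "pose" (4x4, takes a point from camera to world coordinates). Camera axes: x right, y up, looking along -z (the intrinsics and any distortion apply to the point x, -y, -z); pixel columns grow to the right and rows downward; lengths in mm; the calibration is good to about 2 mm. A picture is of the moment at which its call begins. There is no depth.
- workorder.close_job(): hands the job in; it is judged then, once.
The state is a dict: "time": time; "joint_positions": joint angles; "dq": joint speeds; "tau": joint torques, N m; "tool_pos": TCP position; "tcp_rot": TCP orientation; "contact_force": force on the tool from outside, world axes, zero at the start; "moment": the same for the moment, N m; "grip_width": finger opening in mm; "finger_force": force on a finger pad.
Only numpy, scipy, OpenCV 4.12 (cv2) and the standard library are available. Lean on these libraries where they do the work, as an engineer would, in place of code of your own. Each camera call takes 0.05 s, during which the arm holds its last target. There are 200 camera calls.

## Task

Lay the blue tile in the nest of the bonding press so that it sits flat on the cork, and let go of it while the press lever is still up. Then bring the sprung lever down until its arms lie level, with their black marks inside the green part of the gauges so that the foot presses the tile, keep it there for at least two seconds, and finish while still holding it there: it springs up if released. Leave the terracotta tile, the wax jar and the clay pot where they are.

Things in the scene. Friction and masses are not known exactly. Their poses are not given: they have to be found in the camera images.
- press: Grey hand-lever bonding press fixed to the bench. Origin: bench level, under the centre of its nest; x points from the nest to the hinge, y across, z up. Base plate 14 mm thick, x -73 to +162, y -75 to +75. Hinge axis along y at x = 115, z = 55, between two cheeks at y = +-62 (tops at z = 73). Two gauge plates stand at x = -50, y = +-64: red z = 14 to 43, green 43 to 67, white to 80.
- nest (a point): Centre of the nest's cork floor, 18 mm above the bench; axes as the press. Four aluminium corner angles round it, tops 8 mm above the cork, leave 74 (x) by 54 (y) mm. Fingers fit between them: 52 mm in the middle of the long sides (y = +-27). With the lever up, the space over the nest is free up to x = +80: keep a gripper's long side along y, closing along y.
- lever (a joint): Lever angle, rad. 0: released, up against its stop, leaning 5 degrees towards the nest. Grows as it swings down towards -x of the press; 1.48: arms level; 1.62: bottom stop. Green: 1.41 to 1.55. Its two arms at y = +-50 bear the handle bar and, nearer the hinge, the foot. A spring drives it up: at the handle about 1 N at the top, 2 N nearly level, 8 N in the green on the tile.
- handle_mid (a point): Middle of the lever's red handle, a round bar 18 mm thick along y of the press, clear for 84 mm between the arms; 190 mm from the hinge axis, 244 mm above the bench when the lever is up, 55 mm when it is level (42 to 68 in the green). Pinched across from above, the fingers may turn about it as the lever swings.
- foot: Black rubber foot, 28 mm wide, on a sprung rod under the lever's cross piece, 115 mm from the hinge; it gives up to 32 mm, about 0.6 N a mm. It meets a seated tile at lever angle about 1.36 and presses its centre with about 9 N when the lever is level (4 to 14 N across the green). Origin: on the line of the arms, 41 mm from the foot's tip.
- tile_blue: Loose blue ceramic tile 70 (its x) x 50 (its y) x 10 mm, about 80 g, lying flat on the bench. Origin: centre of its underside. In the nest its long side lies along x of the press (either way round), its underside on the cork and its top at z = 28, 2 mm above the corner angles.
- tile_terracotta: Loose terracotta tile of the same size, 70 x 50 x 10 mm, lying on the bench; to be left alone. Origin: centre of its underside.
- wax_jar: White wax jar with a lid, 59 mm across, 46 mm high, to be left alone. Origin: centre of its underside.
- clay_pot: Beige clay pot, 68 mm across, 92 mm high, to be left alone. Origin: centre of its underside.
Mind the look-alikes: they are no part of the job. Of the things like the tile_blue, leave any that is purple or yellow; of the rest the larger one is meant.

How it is judged (in metres and radians):
On the way, in this order (a step that is already met when the one before it is completed fails the run):
1. the blue tile sits flat in the nest, let go, with the lever still up (x of tile_blue in the frame of press between -0.005 and 0.005 m and y of tile_blue in the frame of press between -0.005 and 0.005 m and z of tile_blue in the frame of press between 0.0155 and 0.02 m and angle between tile_blue's own z axis and vertical below 0.06 rad and angle between the x axis of tile_blue and the x axis of press, either way round below 0.12 rad and value of joint lever below 0.6 rad and contact force between each of the fingers, the arm and tile_blue below 0.3 N), for 0.2 s.
2. the lever is held down in the green with the foot pressing the tile, for two seconds (x of tile_blue in the frame of press between -0.005 and 0.005 m and y of tile_blue in the frame of press between -0.005 and 0.005 m and z of tile_blue in the frame of press between 0.0155 and 0.02 m and angle between tile_blue's own z axis and vertical below 0.06 rad and angle between the x axis of tile_blue and the x axis of press, either way round below 0.12 rad and value of joint lever between 1.41 and 1.55 rad and contact force between foot and tile_blue above 2 N and contact force between any of the fingers, the arm and lever above 2 N), for 2 s.
At the end, for the whole second after the job is handed in: The blue tile lies in the nest (centre within 5 mm in x and y, turned under 7 degrees, tilted under 3.4, underside within 2 mm of the cork), the foot presses it with over 2 N, and the robot still holds the lever (over 2 N), at rest between 1.41 and 1.55 rad (all of step 2 and velocity of joint lever between -0.05 and 0.05 rad/s); the arm keeps its last pose, push and grip.
It fails at once if the terracotta tile is moved more than 20 mm (distance of tile_terracotta from where it was at the start of the episode above 0.02 m).
It fails at once if the wax jar is moved more than 20 mm (distance of wax_jar from where it was at the start of the episode above 0.02 m).
It fails at once if the clay pot is moved more than 20 mm (distance of clay_pot from where it was at the start of the episode above 0.02 m).
It also fails if it takes over 72 s, if anything falls off the work surface, if the arm or the gripper's body presses on something with over 40 N, if the wrist force passes 120 N, or if a joint passes its speed limit or range.

## Working session

There is one attempt and no reset: what is moved stays moved. The work goes in short steps, Python scripts to look and compute and a shell command to move; the robot and the scene stay as the last step left them, time stands still between calls to the robot, and variables do not carry over. Pictures are saved under pics/ and viewed, at most 10 in all, crops included, and the job is handed in when it is done.

```bash
mkdir -p pics; ls
python3 - <<'E'
from plant import get_obs, vision
import cv2,numpy as np
o=get_obs(); print(o)
for n in("scene","top"):
    c=vision.capture(n); print(n,{k:v for k,v in c.items() if k!='pixels'})
    np.save(f'pics/{n}0.npy',c['pixels']); cv2.imwrite(f'pics/{n}0.png',cv2.resize(c['pixels'][:,:,::-1],(800,600),interpolation=cv2.INTER_CUBIC))
E
```

```text
pics
{'time': 0.0, 'joint_positions': array([-1.30500099e+00,  3.42711241e-01,  1.52501946e+00, -6.79572397e-07,
        1.27539927e+00, -1.46011389e-01]), 'dq': array([-3.25275491e-04, -4.46276743e-05,  1.79185227e-03, -3.52557770e-04,
       -1.29267017e-03,  5.25301374e-04]), 'tau': array([ 1.27474144e-03, -4.31235838e+01, -2.44222194e+01,  7.17946119e-02,
        5.58925141e-02, -1.27024468e-04]), 'tool_pos': array([ 210.04561421, -480.70426623,  226.05007079]), 'tcp_rot': array([-3.14007160e+00, -2.23026366e-04,  4.11806750e-01]), 'contact_force': array([-0.25580884, -1.05038972,  0.05687597]), 'moment': array([-0.06067576,  0.03761354, -0.0235421 ]), 'finger_force': 0.0, 'grip_width': 92.08367834733501}
scene {'vfov': 48.71271075684131, 'cx': 255.1281579423317, 'cy': 196.50691672709883, 'pose': array([[-8.86479967e-01,  3.19389437e-01, -3.34878569e-01,
         1.45207051e+02],
       [-4.62757162e-01, -6.16523084e-01,  6.36989086e-01,
         6.84616714e+02],
       [-3.01278283e-03,  7.19645520e-01,  6.94335112e-01,
         9.07501728e+02],
       [ 0.00000000e+00,  0.00000000e+00,  0.00000000e+00,
         1.00000000e+00]])}
top {'vfov': 57.011045989411585, 'cx': 252.3166786072207, 'cy': 190.4929147264849, 'pose': array([[ 5.50606037e-03,  9.94116229e-01, -1.08178590e-01,
         4.12688643e+02],
       [-9.99951615e-01,  4.59169281e-03, -8.69966617e-03,
        -3.00343344e+01],
       [-8.15175647e-03,  1.08221256e-01,  9.94093410e-01,
         1.15863749e+03],
       [ 0.00000000e+00,  0.00000000e+00,  0.00000000e+00,
         1.00000000e+00]])}
```

View pics/scene0.png

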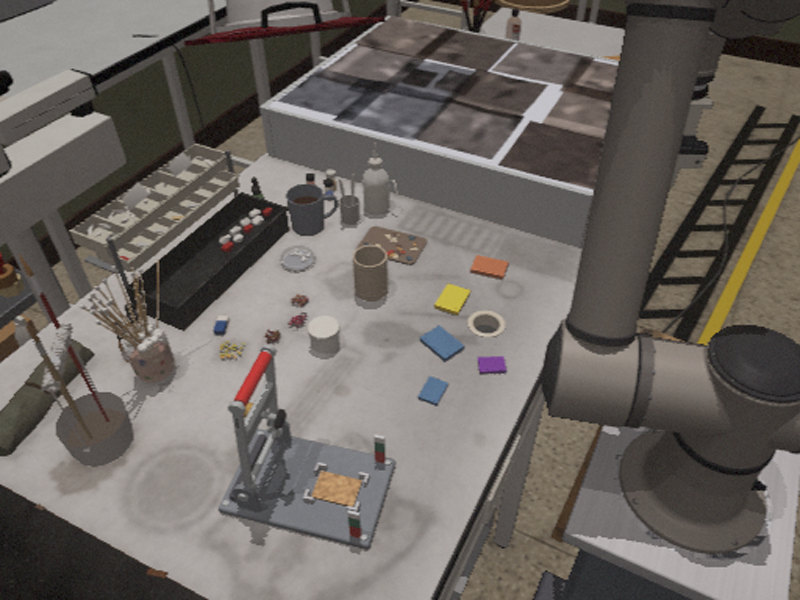

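View pics/top0.png

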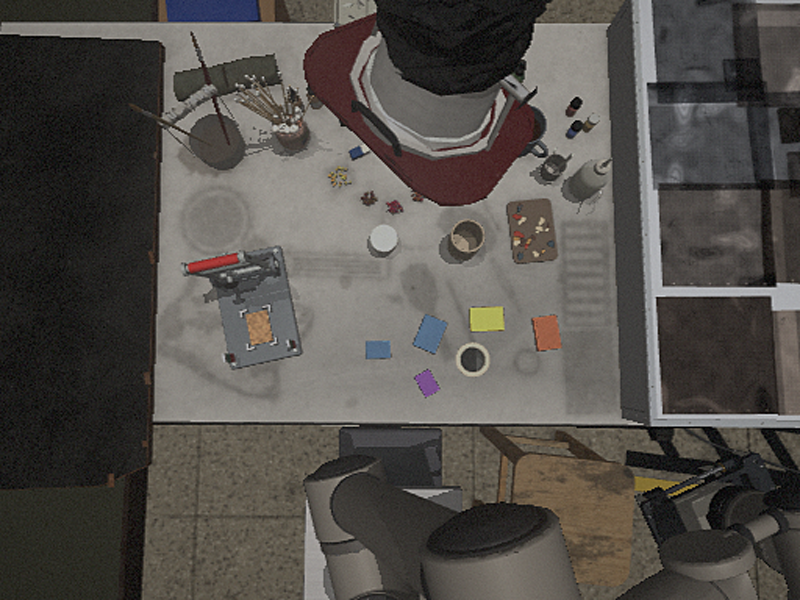

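Both views show the large blue tile (top 430,333; scene 441,343 in 800x600 pixels), the smaller blue look-alike (top 377,350), the cork nest (top 259,328; scene 337,488) and the red handle (top 213,263; scene 253,380). The terracotta tile, pot and jar are clear of the route.

```bash
cat > h.py <<'E'
import numpy as np,cv2
from plant import get_obs, vision
def ray(c,u,v):
    f=c['pixels'].shape[0]/2/np.tan(np.radians(c['vfov']/2))
    d=np.array([(u-c['cx'])/f,-(v-c['cy'])/f,-1]); return c['pose'][:3,3],c['pose'][:3,:3]@d
def onz(c,u,v,z):
    o,d=ray(c,u,v); return o+d*(z-o[2])/d[2]
def tri(c1,p1,c2,p2):
    o1,d1=ray(c1,*p1);o2,d2=ray(c2,*p2); s=np.linalg.lstsq(np.c_[d1,-d2],o2-o1,rcond=None)[0]
    a,b=o1+d1*s[0],o2+d2*s[1]; return (a+b)/2,np.linalg.norm(a-b)
R={'blue':((100,100,60),(115,255,255)),'cork':((8,110,120),(22,255,255)),'red':((0,180,90),(6,255,255))}
def blobs(c,col,z,amin=60,k=6):
    h=cv2.cvtColor(cv2.resize(c['pixels'],None,fx=4,fy=4,interpolation=cv2.INTER_CUBIC),cv2.COLOR_RGB2HSV)
    m=cv2.inRange(h,*[np.array(x) for x in R[col]]); m=cv2.morphologyEx(m,cv2.MORPH_OPEN,np.ones((5,5)))
    out=[]
    for q in sorted(cv2.findContours(m,0,2)[0],key=cv2.contourArea)[::-1][:k]:
        if cv2.contourArea(q)<amin*16: continue
        q=(q[:,0].astype(float)+.5)/4-.5
        w=np.array([onz(c,u,v,z)[:2] for u,v in q],np.float32)
        (x,y),(a,b),t=cv2.minAreaRect(w)
        if a<b: a,b,t=b,a,t+90
        M=cv2.moments(w); cen=(M['m10']/M['m00'],M['m01']/M['m00'])
        out.append(dict(px=q.mean(0).round(1),cen=np.round(cen,1),box=np.round((x,y),1),size=np.round((a,b),1),ang=round((t+90)%180-90,1)))
    return out
E
python3 - <<'E'
from h import *
for n in("scene","top"):
    c=vision.capture(n)
    for col,z in(('blue',10),('cork',18),('red',244)):
        print(n,col); [print('  ',*b.values()) for b in blobs(c,col,z)]
E
```

```text
scene blue
scene cork
   [312.5 169.3] [ 465.9 -328. ] [ 465.8 -327.9] [68.5 49.7] 8.6
   [209.3 314.1] [486.8 272.2] [487.1 271.5] [40.1 24.3] 27.5
scene red
top blue
   [136.    7.1] [1179.7  390.6] [1178.9  390.9] [206.4  51. ] 90.0
top cork
   [351.3 213.1] [ 466.7 -333.6] [ 466.9 -333.7] [68.7 48.7] 8.6
top red
```

Run:
```python
from h import *
for n,ps in(("scene",[(441,343),(433,390),(337,488),(253,380),(325,480)]),("top",[(430,333),(377,350),(259,328),(213,263),(265,320)])):
    c=vision.capture(n);h=cv2.cvtColor(c['pixels'],cv2.COLOR_RGB2HSV)
    for x,y in ps:
        u,v=int(x*.64),int(y*.64); print(n,h[v-2:v+3,u-2:u+3].reshape(-1,3).min(0),h[v-2:v+3,u-2:u+3].reshape(-1,3).max(0))
```

```text
scene [104  89 141] [107  98 148]
scene [104  91 141] [107 101 147]
scene [ 15 106 167] [ 16 114 193]
scene [  0 165 131] [  1 184 195]
scene [ 14 106 158] [ 16 115 195]
top [104  84 130] [107  98 141]
top [104  81 129] [108  99 139]
top [ 13 105 141] [ 16 115 175]
top [  0 160 116] [  2 184 172]
top [ 13  83 123] [ 17 120 178]
```

```bash
sed -i "s/^R=.*/R={'blue':((100,60,80),(112,255,255)),'cork':((11,75,110),(20,140,255)),'terra':((5,120,90),(13,255,255)),'red':((0,130,60),(4,255,255)),'yellow':((24,100,90),(34,255,255)),'purple':((125,80,60),(150,255,255))}/" h.py
python3 - <<'E'
from h import *
C={n:vision.capture(n) for n in("scene","top")}
for n,c in C.items():
    for col,z in(('blue',10),('cork',18),('terra',10),('red',244),('yellow',10),('purple',10)):
        print(n,col); [print('  ',*b.values()) for b in blobs(c,col,z,k=3)]
E
```

```text
scene blue
   [282.6 218.6] [465.7 -93.5] [465.9 -93.5] [71.2 51.2] -22.2
   [276.5 249. ] [431.2  15.9] [431.   15.9] [52.1 35.9] -88.1
scene cork
   [214.7 311.4] [476.4 259.7] [476.6 259.9] [66.6 46.7] 12.6
   [  5.1 211.7] [1196.1  261.3] [1194.9  261.2] [49.4 26.4] -39.0
scene terra
   [312.9 169.1] [ 468.4 -335.7] [ 468.4 -335.1] [68.5 53. ] 8.6
scene red
   [161.8 240.8] [573.8 276.9] [573.6 276.9] [86.9 18. ] -77.5
scene yellow
   [290.1 189.8] [ 497.1 -213. ] [ 497.1 -212.8] [72.  51.2] -87.6
   [461.2 197. ] [  20.6 -428.4] [  20.3 -420.3] [87.2 21. ] 82.1
scene purple
   [314.9 234.5] [363.  -84.8] [363.1 -84.8] [47.4 38. ] 29.1
top blue
   [274.5 213.2] [463.9 -93.2] [463.9 -93.3] [69.4 49.7] -22.5
   [241.2 222.9] [430.8  14.4] [430.9  14.4] [50. 36.] -87.0
top cork
   [366.8 318.3] [ 137.8 -376.3] [ 132.2 -377.3] [260.8 120.8] 61.0
   [165.4 208.9] [474.8 260.9] [474.7 260.6] [65.9 45.6] 12.5
   [391.8 358.8] [  17.9 -454.3] [  17.8 -453.8] [59.6 13.3] 86.2
top terra
   [349.2 213.5] [ 467.  -335.2] [ 467.2 -335.2] [68.6 49.6] 8.4
top red
   [135.6 168. ] [570.4 283.9] [570.4 284.1] [83.6 17. ] -77.1
top yellow
   [312.4 203.9] [ 495.2 -211. ] [ 495.3 -211.2] [70.9 50.2] -87.9
top purple
   [272.9 244.8] [362.5 -86.9] [362.4 -87. ] [48.1 34.4] 30.4
```

```bash
cat >> h.py <<'E'
def go(x,y,z,yaw):
    o=get_obs(); from scipy.spatial.transform import Rotation as S
    Rc=S.from_euler('xyz',o['tcp_rot']); d=Rc.inv().apply(np.array([x,y,z])-o['tool_pos'])/1000
    r=(Rc.inv()*S.from_euler('xyz',[np.pi,0,yaw])).as_rotvec()
    print('t',round(o['time'],2),'pos',o['tool_pos'].round(1),'dp',d.round(4),'rot',r.round(3),'yaw',o['tcp_rot'][2].round(3)); return d,r
E
python3 - <<'E'
from h import *
c=vision.capture('top')
for u,v in((472,358),(458,358),(490,358),(472,343)): print('ring',onz(c,u*.64,v*.64,10).round(0))
go(465,-93.4,100,-0.389)
E
```

```text
ring [ 413. -181.   10.]
ring [ 413. -152.   10.]
ring [ 413. -218.   10.]
ring [ 444. -182.   10.]
t 0.45 pos [ 210.1 -481.1  226.7] dp [ 0.3887 -0.2533  0.1267] rot [-0.     0.     0.801] yaw 0.412
```

```bash
python3 -m pendant '{"dp":[[0.049,-0.032,0.01],[0.097,-0.063,0.02],[0.146,-0.095,0.035],[0.195,-0.127,0.05],[0.243,-0.158,0.065],[0.292,-0.19,0.085],[0.34,-0.222,0.105],[0.389,-0.253,0.127]],"rotation":[[0,0,0.1],[0,0,0.2],[0,0,0.3],[0,0,0.4],[0,0,0.5],[0,0,0.6],[0,0,0.7],[0,0,0.8]]}' 0.064; python3 -c "
from h import *
go(465,-93.4,4,-0.389)"
```

```text
time: 1.45
tool_pos: [466.6, -92.0, 99.5]
tcp_rot: [3.142, -0.002, -0.392]
contact_force: [0.4, -0.9, -0.5]
grip_width: 64.3
finger_force: 0.0
t 1.45 pos [466.6 -92.   99.5] dp [-0.0011  0.0019  0.0955] rot [ 0.    -0.002 -0.003] yaw -0.392
```

```bash
python3 -m pendant '{"dp":[[0,0,0.03],[0,0,0.06],[0,0,0.085],[0,0,0.095],[0,0,0.095]],"rotation":[[0,0,0],[0,0,0],[0,0,0],[0,0,0],[0,0,0]]}'; python3 -c "
from h import *
go(465,-93.4,4,-0.389)"
```

```text
time: 2.08
tool_pos: [465.3, -93.6, 4.6]
tcp_rot: [3.141, 0.001, -0.388]
contact_force: [-0.3, 0.5, -0.1]
grip_width: 63.8
finger_force: 0.0
t 2.08 pos [465.3 -93.6   4.6] dp [-0.0004 -0.0001  0.0006] rot [0.    0.001 0.001] yaw -0.388
```

Well placed. Close on the tile, then lift.

```bash
python3 -m pendant '{"dp":[[0,0,0],[0,0,0],[0,0,0],[0,0,0],[0,0,0],[0,0,0]],"rotation":[[0,0,0],[0,0,0],[0,0,0],[0,0,0],[0,0,0],[0,0,0]]}' 0.03; python3 -m pendant '{"dp":[[0,0,-0.03],[0,0,-0.09],[0,0,-0.146],[0,0,-0.146]],"rotation":[[0,0,0],[0,0,0],[0,0,0],[0,0,0]]}'; python3 -c "
from h import *
go(475.6,260.3,120,0.218)"
```

```text
time: 2.82
tool_pos: [466.0, -93.9, 5.6]
tcp_rot: [3.141, -0.002, -0.388]
contact_force: [-1.0, -0.4, 5.5]
grip_width: 49.4
finger_force: 30.0
time: 3.32
tool_pos: [467.8, -94.4, 154.8]
tcp_rot: [-3.141, -0.009, -0.388]
contact_force: [0.4, 0.2, -1.1]
grip_width: 48.8
finger_force: 30.0
t 3.33 pos [467.8 -94.4 154.8] dp [-0.1273 -0.3313  0.0337] rot [ 0.003 -0.009 -0.606] yaw -0.388
```

```bash
python3 -m pendant '{"dp":[[-0.021,-0.055,0],[-0.042,-0.110,0.005],[-0.064,-0.166,0.01],[-0.085,-0.221,0.02],[-0.106,-0.276,0.025],[-0.127,-0.331,0.032],[-0.127,-0.331,0.032],[-0.127,-0.331,0.032]],"rotation":[[0,0,-0.1],[0,0,-0.2],[0,0,-0.3],[0,0,-0.4],[0,0,-0.5],[0,0,-0.607],[0,0,-0.607],[0,0,-0.607]]}'
python3 - <<'E'
from h import *
go(475.6,260.3,60,0.218)
C={n:vision.capture(n) for n in("scene","top")}
for n,c in C.items():
    print(n);[print('  ',*b.values()) for b in blobs(c,'blue',127,k=2)]
    u=(200,280) if n=='scene' else (165,205)
    x,y=u[0]-64,u[1]-64; cv2.imwrite(f'pics/{n}1.png',cv2.resize(c['pixels'][max(y,0):y+128,x:x+128,::-1],(512,512)))
im=[cv2.imread(f'pics/{n}1.png') for n in C]; cv2.imwrite('pics/a1.png',cv2.resize(np.hstack(im),(800,400)))
E
```

```text
time: 4.32
tool_pos: [472.2, 260.4, 117.4]
tcp_rot: [3.141, 0.003, 0.219]
contact_force: [0.7, -0.0, -1.8]
grip_width: 48.5
finger_force: 30.0
t 4.33 pos [472.2 260.4 117.4] dp [0.0035 0.0008 0.0574] rot [0.001 0.003 0.001] yaw 0.219
scene
   [276.3 248.5] [393.9 103.4] [393.8 103.7] [46.  31.3] -88.9
   [224.2 291. ] [444.7 259.6] [446.9 258. ] [48.5 22.8] -80.0
top
   [241.4 223.4] [429.    9.9] [429.    9.9] [44.8 32.4] -87.3
```

View pics/a1.png

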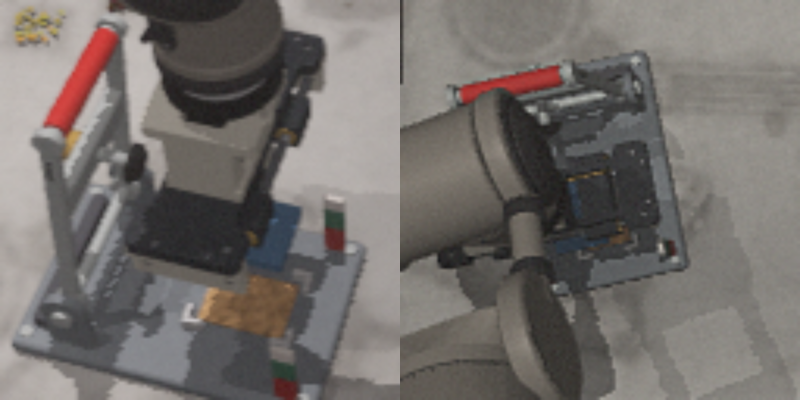

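The left (scene) crop shows the tile held level over the nest, with its robot-side end in view (scene pixels about 232,282 to 227,302). I'll measure that end in the tool frame.

Run:
```python
from h import *
c=vision.capture('scene'); o=get_obs(); p=o['tool_pos']; y=o['tcp_rot'][2]; print(p.round(1))
h=cv2.cvtColor(cv2.resize(c['pixels'],None,fx=4,fy=4,interpolation=cv2.INTER_CUBIC),cv2.COLOR_RGB2HSV)
m=cv2.inRange(h,(100,60,110),(112,255,255)); m[:,:4*200]=0; m[:4*265]=0;m[:,4*250:]=0
q=max(cv2.findContours(m,0,2)[0],key=cv2.contourArea)
ap=cv2.approxPolyDP(q,8,True)[:,0]
for u,v in ap:
    w=onz(c,(u+.5)/4-.5,(v+.5)/4-.5,p[2]+5)-p
    print(u/4,v/4,'tool x',round(w[0]*np.cos(y)+w[1]*np.sin(y),1),'left',round(-w[0]*np.sin(y)+w[1]*np.cos(y),1))
```

```text
[473.2 259.5 118.5]
223.5 285.75 tool x -19.8 left -9.7
```

Run:
```python
from h import *
c=vision.capture('scene'); o=get_obs(); p=o['tool_pos']; y=o['tcp_rot'][2]; print(p.round(1))
h=cv2.cvtColor(cv2.resize(c['pixels'],None,fx=4,fy=4,interpolation=cv2.INTER_CUBIC),cv2.COLOR_RGB2HSV)
for V in(60,80,95):
  m=cv2.inRange(h,(98,60,V),(114,255,255)); m[:,:4*200]=0; m[:4*265]=0;m[:,4*250:]=0
  q=max(cv2.findContours(m,0,2)[0],key=cv2.contourArea)
  print(V)
  for u,v in cv2.approxPolyDP(q,8,True)[:,0]:
    r=[]
    for dz in(5,-5):
      w=onz(c,(u+.5)/4-.5,(v+.5)/4-.5,p[2]+dz)-p
      r+=[round(w[0]*np.cos(y)+w[1]*np.sin(y),1),round(-w[0]*np.sin(y)+w[1]*np.cos(y),1)]
    print(u/4,v/4,r)
cv2.imwrite('pics/a2.png',cv2.resize(c['pixels'][270:315,200:245,::-1],(540,540),interpolation=cv2.INTER_NEAREST))
```

```text
[473.3 259.6 118.7]
60
223.5 280.25 [np.float64(-15.5), np.float64(-23.3), np.float64(-12.7), np.float64(-29.8)]
219.5 294.0 [np.float64(-18.3), np.float64(12.6), np.float64(-15.6), np.float64(6.6)]
214.5 296.75 [np.float64(-10.1), np.float64(21.9), np.float64(-7.3), np.float64(16.0)]
215.5 299.75 [np.float64(-14.6), np.float64(28.4), np.float64(-11.9), np.float64(22.5)]
225.0 301.75 [np.float64(-35.7), np.float64(27.7), np.float64(-33.2), np.float64(21.9)]
231.5 282.75 [np.float64(-34.5), np.float64(-21.6), np.float64(-32.1), np.float64(-28.1)]
80
226.0 280.25 [np.float64(-20.8), np.float64(-24.7), np.float64(-18.2), np.float64(-31.2)]
220.0 294.5 [np.float64(-19.7), np.float64(13.5), np.float64(-17.0), np.float64(7.5)]
215.0 297.75 [np.float64(-12.0), np.float64(24.0), np.float64(-9.2), np.float64(18.1)]
225.0 300.0 [np.float64(-34.3), np.float64(23.7), np.float64(-31.8), np.float64(17.8)]
231.5 284.25 [np.float64(-35.7), np.float64(-17.8), np.float64(-33.3), np.float64(-24.3)]
95
222.75 285.5 [np.float64(-18.2), np.float64(-9.8), np.float64(-15.5), np.float64(-16.1)]
224.75 287.0 [np.float64(-23.6), np.float64(-7.2), np.float64(-21.0), np.float64(-13.5)]
```

View pics/a2.png

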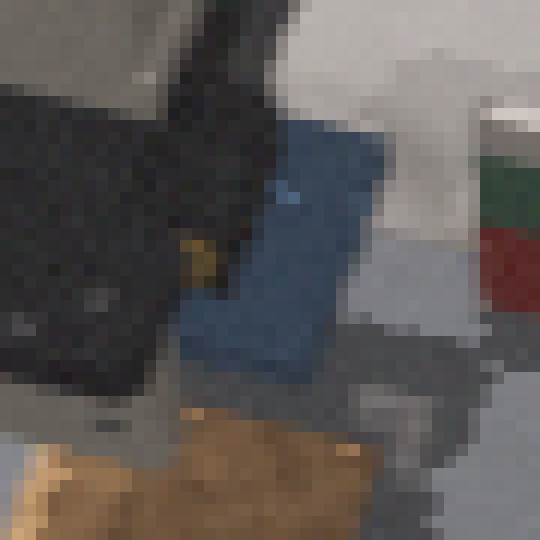

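The crop shows the tile's end square to the tool, about 35 mm from the TCP, so it is centred in the grip to within about 1 mm. Lowering to just above the corner angles.

```bash
python3 -c "
from h import *
go(476.3,260.5,38,0.218)"
```

```text
t 4.53 pos [473.3 259.6 118.7] dp [ 0.0031 -0.0003  0.0807] rot [ 0.     0.    -0.001] yaw 0.217
```

```bash
python3 -m pendant '{"dp":[[0.003,0,0.02],[0.003,0,0.045],[0.003,0,0.07],[0.003,0,0.081],[0.003,0,0.081],[0.003,0,0.081]],"rotation":[[0,0,0],[0,0,0],[0,0,0],[0,0,0],[0,0,0],[0,0,0]]}'
python3 - <<'E'
from h import *
go(476.3,260.5,23,0.218)
c=vision.capture('scene'); 
cv2.imwrite('pics/a3.png',cv2.resize(c['pixels'][275:345,180:260,::-1],(800,600)[:2] if 0 else (640,560),interpolation=cv2.INTER_CUBIC))
E
```

```text
time: 5.28
tool_pos: [476.8, 261.6, 38.6]
tcp_rot: [-3.141, -0.002, 0.218]
contact_force: [0.2, -0.6, -1.1]
grip_width: 49.3
finger_force: 30.0
t 5.28 pos [476.8 261.6  38.6] dp [-0.0007  0.0009  0.0156] rot [-0.    -0.002  0.   ] yaw 0.218
```

View pics/a3.png

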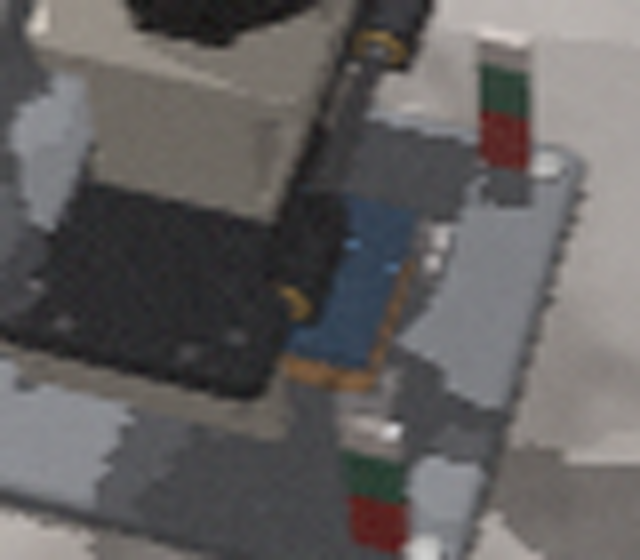

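The tile hangs just over the cork, squarely between the corner angles (crop about 350,290), with a cork strip visible along its robot-side and left edges. Lowering gently, watching the force.

```bash
python3 -m pendant '{"dp":[[-0.0005,0.0005,0.004],[-0.0005,0.0005,0.008],[-0.0005,0.0005,0.01],[-0.0005,0.0005,0.01]],"rotation":[[0,0,0],[0,0,0],[0,0,0],[0,0,0]]}';python3 -m pendant '{"dp":[[0,0,0.002],[0,0,0.004],[0,0,0.005],[0,0,0.005]],"rotation":[[0,0,0],[0,0,0],[0,0,0],[0,0,0]]}'; python3 -c "
from h import *
go(476.3,260.5,23,0.218)"
```

```text
time: 5.82
tool_pos: [475.5, 260.9, 27.4]
tcp_rot: [3.141, 0.0, 0.219]
contact_force: [-0.5, -0.9, -1.0]
grip_width: 49.3
finger_force: 30.0
time: 6.32
tool_pos: [475.7, 260.9, 23.5]
tcp_rot: [3.142, -0.0, 0.219]
contact_force: [-2.0, -1.4, 8.0]
grip_width: 49.5
finger_force: 30.0
t 6.33 pos [475.7 260.9  23.5] dp [0.0005 0.0006 0.0005] rot [ 0.    -0.     0.001] yaw 0.219
```

Contact at the expected depth. Release and rise.

```bash
python3 -m pendant '{"dp":[[0,0,0],[0,0,0],[0,0,0],[0,0,0]],"rotation":[[0,0,0],[0,0,0],[0,0,0],[0,0,0]]}' 0.064; python3 -m pendant '{"dp":[[0,0,-0.01],[0,0,-0.03],[0,0,-0.08],[0,0,-0.13],[-0.06,0,-0.14],[-0.12,0,-0.14],[-0.17,0,-0.14],[-0.17,0,-0.14]],"rotation":[[0,0,0],[0,0,0],[0,0,0],[0,0,0],[0,0,0],[0,0,0],[0,0,0],[0,0,0]]}'
python3 - <<'E'
from h import *
C={n:vision.capture(n) for n in("scene","top")}
for n,c in C.items():
    print(n);[print('  ',*b.values()) for b in blobs(c,'blue',28,k=2)];[print('  ',*b.values()) for b in blobs(c,'red',244,k=1)]
c=C['scene'];cv2.imwrite('pics/a4.png',cv2.resize(c['pixels'][225:345,130:290,::-1],(800,600),interpolation=cv2.INTER_CUBIC))
E
```

```text
time: 6.82
tool_pos: [475.7, 260.9, 22.6]
tcp_rot: [3.141, 0.0, 0.219]
contact_force: [-0.4, 0.0, 0.8]
grip_width: 64.0
finger_force: 0.0
time: 7.82
tool_pos: [306.6, 223.3, 163.3]
tcp_rot: [3.141, 0.001, 0.22]
contact_force: [1.0, 0.1, 0.7]
grip_width: 64.2
finger_force: 0.0
scene
   [215.1 309.9] [475.3 260.1] [475.3 260.3] [71.7 51.5] 12.6
   [161.6 241.5] [573.7 277. ] [573.4 277.4] [87.9 17.8] -77.2
top
   [163.9 208.8] [474.2 260.4] [473.9 260.1] [70.3 50.3] 12.3
   [241.8 223. ] [430.6  13.7] [430.5  13.7] [49.1 35.4] -87.4
   [135.4 168.1] [570.3 284.1] [570.4 284.2] [83.9 17.2] -76.9
```

View pics/a4.png

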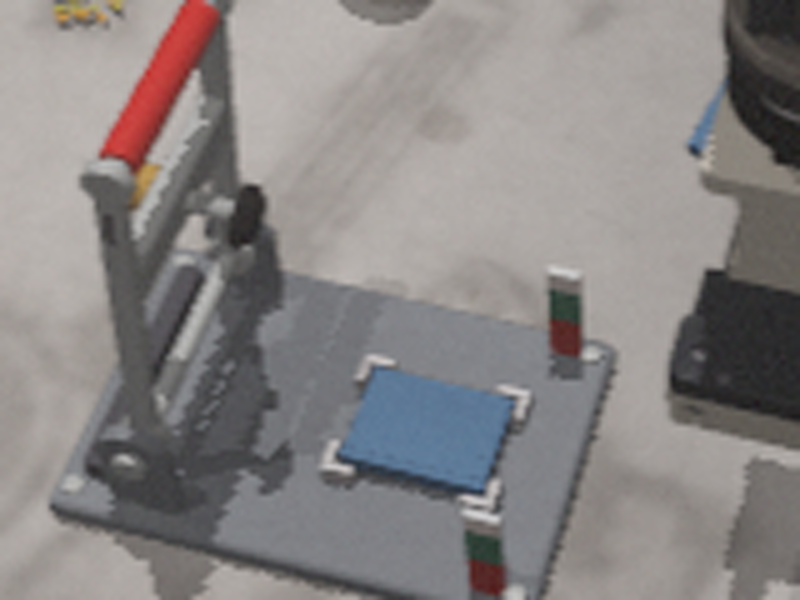

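The tile lies flush inside the four corner angles (crop 430,428) at 12.5° and is centred within about 1 mm. The lever is still up, with the handle at crop 160,85. Now for the handle.

```bash
python3 -m pendant '{"dp":[[0,0,-0.04],[0,0,-0.08],[0,0,-0.12],[0.04,0,-0.13],[0.08,0,-0.13],[0.12,0,-0.13],[0.15,0,-0.13],[0.17,0,-0.13]],"rotation":[[0,0,-0.18],[0,0,-0.36],[0,0,-0.54],[0,0,-0.72],[0,0,-0.9],[0,0,-1.08],[0,0,-1.26],[0,0,-1.44]]}' 0.064; python3 -c "
from h import *
go(571.8,281.3,285,1.789)"
```

```text
time: 8.93
tool_pos: [478.5, 261.1, 292.2]
tcp_rot: [3.141, 0.0, 1.664]
contact_force: [-0.3, -0.5, 1.3]
grip_width: 63.8
finger_force: 0.0
t 8.93 pos [478.5 261.1 292.2] dp [0.0114 0.0948 0.0072] rot [ 0.     0.    -0.125] yaw 1.664
```

```bash
python3 -m pendant '{"dp":[[0.004,0.03,0],[0.008,0.06,0],[0.011,0.085,0],[0.011,0.095,0],[0.011,0.095,0.007],[0.011,0.095,0.007]],"rotation":[[0,0,-0.06],[0,0,-0.125],[0,0,-0.125],[0,0,-0.125],[0,0,-0.125],[0,0,-0.125]]}'; python3 -c "
from h import *
go(571.8,281.3,225,1.789)"
```

```text
time: 9.68
tool_pos: [568.5, 280.1, 284.9]
tcp_rot: [-3.14, 0.0, 1.784]
contact_force: [-0.7, -0.8, 0.3]
grip_width: 63.8
finger_force: 0.0
t 9.68 pos [568.5 280.1 284.9] dp [0.0005 0.0036 0.0599] rot [-0.002  0.    -0.005] yaw 1.784
```

```bash
python3 -m pendant '{"dp":[[0,0.002,0.02],[0,0.002,0.04],[0,0.002,0.055],[0,0.002,0.06],[0,0.002,0.06]],"rotation":[[0,0,0],[0,0,0],[0,0,0],[0,0,0],[0,0,0]]}'; python3 -m pendant '{"dp":[[0,0,0],[0,0,0],[0,0,0],[0,0,0],[0,0,0],[0,0,0],[0,0,0]],"rotation":[[0,0,0],[0,0,0],[0,0,0],[0,0,0],[0,0,0],[0,0,0],[0,0,0]]}' 0.01;  python3 -c "
from h import *
go(571.8,281.3,225,1.789)
import numpy as np
o=get_obs();n=np.array([475.5,260.3]);a=np.array([np.cos(.218),np.sin(.218)])
d=o['tool_pos'][:2]-n; print('local',d@a,d@[-a[1],a[0]])"
```

```text
time: 10.3
tool_pos: [571.2, 280.7, 226.0]
tcp_rot: [3.141, 0.0, 1.784]
contact_force: [0.2, -0.1, -0.3]
grip_width: 63.8
finger_force: 0.0
time: 11.18
tool_pos: [571.3, 280.7, 225.7]
tcp_rot: [3.141, 0.0, 1.784]
contact_force: [0.7, 0.6, 1.0]
grip_width: 16.7
finger_force: 30.0
t 11.18 pos [571.3 280.7 225.7] dp [0.0005 0.0006 0.0007] rot [ 0.     0.    -0.005] yaw 1.784
local 97.9691562028854 -0.8394730646627906
```

```bash
python3 -c "
import numpy as np
f=lambda t:np.array([-.19*np.sin(.087+t),-.19*np.cos(.087+t)])
for b in(0,.74): print([[0,*(f(b+.0925*k)-f(b)).round(4).tolist()] for k in range(1,9)])"
```

```text
[[0, -0.0174, 0.0023], [0, -0.0345, 0.0063], [0, -0.0512, 0.0118], [0, -0.0673, 0.0188], [0, -0.0827, 0.0273], [0, -0.0973, 0.0371], [0, -0.1108, 0.0483], [0, -0.1233, 0.0606]]
[[0, -0.0113, 0.0135], [0, -0.0213, 0.0279], [0, -0.0299, 0.0432], [0, -0.0371, 0.0593], [0, -0.0427, 0.0759], [0, -0.0468, 0.093], [0, -0.0493, 0.1104], [0, -0.0502, 0.1279]]
```

```bash
python3 -m pendant '{"dp":[[0,-0.0174,0.0023],[0,-0.0345,0.0063],[0,-0.0512,0.0118],[0,-0.0673,0.0188],[0,-0.0827,0.0273],[0,-0.0973,0.0371],[0,-0.1108,0.0483],[0,-0.1233,0.0606]],"rotation":[[0,0,0],[0,0,0],[0,0,0],[0,0,0],[0,0,0],[0,0,0],[0,0,0],[0,0,0]]}';  python3 -c "
from h import *
o=get_obs();n=np.array([475.5,260.3]);a=np.array([np.cos(.218),np.sin(.218)])
d=o['tool_pos'][:2]-n; x=d@a;z=o['tool_pos'][2]+19; print('local',x,d@[-a[1],a[0]],z,'theta',np.arctan2(115-x,z-55)-.087,'r',np.hypot(115-x,z-55),o['moment'])"
```

```text
time: 12.18
tool_pos: [452.0, 254.8, 165.9]
tcp_rot: [3.137, -0.0, 1.784]
contact_force: [3.7, 0.2, 1.2]
grip_width: 17.0
finger_force: 30.0
local -24.132831031844532 -0.31656503422061366 184.91770171513338 theta 0.7326353319066875 r 190.35901315639921 [ 0.01597749 -1.02634233  0.06174027]
```

Tracking the arc well, with a radius of 190 mm and low forces. Second half.

```bash
python3 -m pendant '{"dp":[[0,-0.0113,0.0135],[0,-0.0213,0.0279],[0,-0.0299,0.0432],[0,-0.0371,0.0593],[0,-0.0427,0.0759],[0,-0.0468,0.093],[0,-0.0493,0.1104],[0,-0.0502,0.1279]],"rotation":[[0,0,0],[0,0,0],[0,0,0],[0,0,0],[0,0,0],[0,0,0],[0,0,0],[0,0,0]]}'; python3 -m pendant '{"dp":[[0,0,0],[0,0,0],[0,0,0],[0,0,0]],"rotation":[[0,0,0],[0,0,0],[0,0,0],[0,0,0]]}' ; python3 -c "
from h import *
o=get_obs();n=np.array([475.5,260.3]);a=np.array([np.cos(.218),np.sin(.218)])
d=o['tool_pos'][:2]-n; x=d@a;z=o['tool_pos'][2]+19; print('local',x,d@[-a[1],a[0]],z,'theta',np.arctan2(115-x,z-55)-.087,'r',np.hypot(115-x,z-55),o['moment'])
for n in('scene','top'):
  c=vision.capture(n)
  [print('  ',*b.values()) for b in blobs(c,'red',55,k=1)+blobs(c,'blue',28,k=2)]
  if n=='scene':cv2.imwrite('pics/a5.png',cv2.resize(c['pixels'][225:345,130:290,::-1],(800,600),interpolation=cv2.INTER_CUBIC))"
```

```text
time: 13.18
tool_pos: [402.5, 244.1, 37.6]
tcp_rot: [3.139, 0.0, 1.784]
contact_force: [-0.7, -2.1, 7.9]
grip_width: 17.1
finger_force: 30.0
time: 13.68
tool_pos: [402.6, 244.1, 38.2]
tcp_rot: [3.139, 0.0, 1.784]
contact_force: [-1.0, -1.7, 6.6]
grip_width: 16.9
finger_force: 30.0
local -74.70337494371152 -0.05257324065306612 57.19057935608428 theta 1.4722494473632035 r 189.71602226208967 [-0.25878099 -0.27337962  0.16287295]
   [242.9 317.1] [401.1 260.8] [401.1 259. ] [41.5 17.3] -76.2
   [277.  248.9] [425.5  29.5] [425.3  29.6] [52.  35.2] -88.0
   [221.3 318. ] [450.7 268.8] [451.9 268.9] [29.6 23. ] 12.0
   [243.  222.4] [430.6  13.6] [430.7  13.6] [49.2 34.9] -87.9
```

View pics/a5.png

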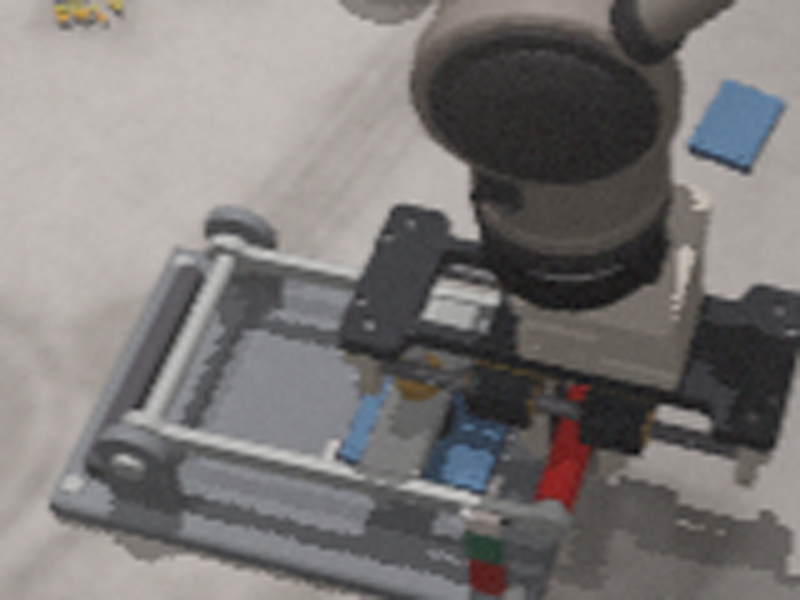

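The picture shows the arms level, the handle (crop 565,450) pinched, and the tile in the nest under the foot. Force at the handle is about 7 N up and the angle about 1.47. Hold for 3 s, then hand in.

```bash
for i in 1 2 3; do python3 -m pendant '{"dp":[[0,0,0],[0,0,0],[0,0,0],[0,0,0],[0,0,0],[0,0,0],[0,0,0],[0,0,0]],"rotation":[[0,0,0],[0,0,0],[0,0,0],[0,0,0],[0,0,0],[0,0,0],[0,0,0],[0,0,0]]}' | grep -E "time|pos|force"; done; python3 -c "
from plant import workorder
print(workorder.close_job())"
```

```text
time: 14.78
tool_pos: [402.6, 244.1, 38.2]
contact_force: [-0.4, -0.9, 6.1]
finger_force: 30.0
time: 15.78
tool_pos: [402.5, 244.1, 38.2]
contact_force: [-0.5, -1.5, 6.3]
finger_force: 30.0
time: 16.77
tool_pos: [402.5, 244.1, 38.2]
contact_force: [-1.1, -1.4, 6.5]
finger_force: 30.0
the job is handed in; nothing more can be done
None
```

I handed the job in at about 17 s, with no verdict returned: the blue tile sits flat in the nest, and the arm is still holding the lever at about 1.47 rad (green) after 3 s, with about 6 N at the handle.

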